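# Turn the tin's label to the front and pin the turntable

## Task

The paste tin on the indexing turntable has its label turned away. With a closed fingertip against its side, gently roll the tin round until the label faces the front of the stand, and then move the index pin from its parking hole to the index hole and push it fully home so that the turntable is locked there. Press the tin with no more than about 1.5 kg and leave the other things on the table alone.

Things in the scene. Friction and masses are not known exactly. Their poses are not given: they have to be found in the camera images.
- base: Fixed flat housing, steel cover: 172 (x) x 223 (y, -137 to 86) x 34 mm. Origin on the table under the turntable's axis; x to the back, y left, z up. A raised pointer marks its front (-x, roughly towards the robot). The tin rises through a round opening; 3 guard posts, 10 mm thick, up to 106 mm above the table, stand 67 mm from the axis at -10, 105 and 215 deg (x to y). Two pin holes at -y.
- index_hole (a point): Centre of the mouth of the index hole, 14 mm wide, through the 8 mm cover, nearer to the tin: at x 0, y -73 mm from the base's origin, 34 mm above the table. 4 mm below the cover pass the turntable's 4 ears, 90 degrees apart, each with a 14 mm hole 73 mm from the axis. One lies under the index hole when the label is in front; the other quarter turns are wrong.
- park_hole (a point): Centre of the mouth of the parking hole, 14 mm wide, through the cover, farther from the tin: at x 0, y -115 mm from the base's origin, 34 mm above the table. The pin stands here at the start.
- tin: Plain rigid steel tin, 97 mm wide (not to be grasped), lid top 106 mm above the table, held firmly on a turntable under the cover; both turn endlessly either way, friction 0.15 N m, and stay where left. Origin on the table on the turntable's axis; -x points to the label. The tin's own centre line is 5 to 8 mm off this axis, in a direction not measured: its side runs in and out as it turns.
- label (a point): Middle of the paper label on the tin's side (64 mm wide round the tin, 44 mm high, black border lines and a small dark patch in its middle), 70 mm above the table, as if the tin stood centred: 48.5 mm from the turntable's axis. The real label lies parallel, up to 8 mm off. A fingertip must press the side with about 6 to 8 N to turn the tin; with less it slips.
- pin: Loose upright steel pin, 52 mm: shank 12 mm wide, 22 long, its last 6 mm tapered to 6 mm; flange 24 mm wide, 4 thick; dark round grip 18 mm wide, 26 high. Origin at the tip's end, z up. Home, the flange lies on the cover and the origin is 12 mm above the table, as when parked. On a misaligned ear it stops 10 mm high; the taper pulls the turntable straight over 3 mm.
- tape_measure: Bystander: yellow tape measure, 32x82x60 mm; leave it alone. Origin at the centre of its underside.
- torch_light: Bystander: black pocket torch lying down, 31x104x31 mm; leave it alone. Origin at the centre of its underside.
- coupon_1: Bystander: small steel weld coupon lying flat, 30x60x8 mm; leave it alone. Origin at the centre of its underside.
- magnet_1: Bystander: upright grey magnet block, 24x46x66 mm; leave it alone. Origin at the centre of its underside.

How it is judged:
On the way, in this order (a step that is already met when the one before it is completed fails the run):
1. A fingertip presses on the tin's side and the tin turns under it, with the pin still parked (contact force between the fingers and tin above 0.5 N and angular speed of tin above 0.05 rad/s and horizontal distance between pin and park_hole below 0.005 m and z of pin in the frame of base below 0.016 m), for 0.1 s.
2. The label faces the front of the stand (within 0.06 rad), with the pin still parked (angle between the x axis of tin and the x axis of base, either way round below 0.06 rad and x of label in the frame of base below -0.03 m and horizontal distance between pin and park_hole below 0.005 m and z of pin in the frame of base below 0.016 m), for 0.1 s.
At the end, for the whole second after the job is handed in: The label faces the front of the stand within 0.06 rad, and the index pin stands released and at rest in the index hole: within 4 mm of its centre, upright within 0.12 rad, and fully home (tip's end less than 16 mm above the table, 12 when seated) (angle between the x axis of tin and the x axis of base, either way round below 0.06 rad and x of label in the frame of base below -0.03 m and horizontal distance between pin and index_hole below 0.004 m and z of pin in the frame of base below 0.016 m and angle between pin's own z axis and vertical below 0.12 rad and linear speed of pin below 0.02 m/s); the robot touches nothing.
It fails at once if the robot presses the tin with more than 15 N (contact force between any of the fingers, the arm and tin above 15 N).
It fails at once if a bystander (tape measure, torch, coupon or magnet) is moved by more than 20 mm (distance of any of tape_measure, torch_light, coupon_1, magnet_1 from where it was at the start of the episode above 0.02 m).
It also fails if it takes over 69 s, if anything falls off the work surface, if the arm or the gripper's body presses on something with over 40 N, if the wrist force passes 120 N, or if a joint passes its speed limit or range.

## Robot

A 7-joint arm with a two-finger parallel gripper is mounted at the origin on the work surface; the furniture and walls round the work are solid. World frame = base frame: x ahead of the robot, y to its left, z up, the work surface at z = 0. Lengths are in m, angles in rad, forces in N, time in s.
With the tool pointing down it reaches from about 0.425 to 0.825 m from the base axis. Payload 3.6 kg.
Tool frame: the origin (TCP) lies midway between the tips of the shut fingers; the grasp point (between the pads) lies 19 mm behind it (r.hold_point_z is the distance from the TCP to the grasp point, in m); z points along the fingers, y is the direction in which the jaws open and shut (so a half turn about z gives the same grasp; the last joint's range is limited). The gripper opens to 93 mm and grips with 3 to 60 N. Pads are 15 mm wide; open, the fingers measure 128 mm over their backs; the gripper's body (75 mm by 188 mm) begins 65 mm behind the grasp point.
Start: joints at [1.115, 0.615, -0.013, 1.423, 0.008, 1.103, -0.04], TCP at [0.27, -0.591, 0.219] pointing down, gripper open.
Joint ranges: [-3.12, 3.12], [-0.3, 2.06], [-1.34, 1.32], [0.26, 2.42], [-1.36, 4.5], [0.01, 1.98], [-2.84, 2.84]. Speed limits (rad/s): [2.79, 2.79, 3.14, 3.14, 3.14, 3.14, 3.14].

## Interface

Orientations are given as a unit quaternion [w, x, y, z].
In Python, from workcell import monitor, get_image, ticket, r gives the robot as it stands.
- The arm moves only by the tool step_arm, never from a script. Its argument "moves" is a list of rows, each an object of numbers: "dx", "dy", "dz": the shift along the tool's x, y, z in m; "spin": the turn about the tool's z in rad. A call has 1 to 10 rows; each row is the pose to reach, as a shift and turn from the pose commanded when the call began, along the tool's axes at that moment; what a row does not reach only later rows make up. A row lasts 1/10 s, in which the tool goes at most 50 mm and 8.59 degrees, less where a joint would pass 70% of its speed; a pose out of reach is approached as far as the arm can. A call with a gripper value outside its range is refused whole. "fingers" is the opening, from 0 (shut) to 1 (fully open), set as the call begins (left out, the last holds). The fingers move at their own pace and stop on an object; "grip_force" is the grip in N (left out, the last holds). Time passes only in rows, so rows that repeat a pose let the fingers close. It gives the time, the measured TCP pose, the force and the opening at its end, in the units of the state.
- monitor.get_state(): the state, without advancing time (a new reading comes with each control period).
- get_image(name): name is "scene" or "top"; returns a dict with "frame" (384x512x3 uint8, red, green, blue), "z_map" (384x512 float32, m along the optical axis (not along the pixel's ray), 0 where there is no reading), "camera_matrix" (3x3 intrinsics, pixels), "D" ([k1, k2, p1, p2, k3] as OpenCV has them; the pictures are not rectified), "world_from_camera" (4x4, takes a point from camera to world coordinates). Camera axes: x right, y up, looking along -z (the intrinsics and any distortion apply to the point x, -y, -z); pixel columns grow to the right and rows downward; lengths in m; the calibration is good to about 2 mm. A picture is of the moment at which its call begins.
- ticket.hand_in(): hands the job in, once; it reports no verdict.
The state is a dict: "time_s": time; "joints": joint angles; "dq": joint speeds; "effort": joint torques, N m; "ee_pos": TCP position; "ee_rot": TCP orientation; "ft_force": force on the tool from outside, world axes, zero at the start; "wrist_torque": the same for the moment, N m; "finger_gap": opening from 0.0 (shut) to 1.0 (fully open).
Only numpy, scipy, OpenCV 4.12 (cv2) and the standard library are available. Lean on these libraries where they do the work, as an engineer would, in place of code of your own. Each camera call takes 0.05 s, during which the arm holds its last target.

## Working session

There is one attempt and no reset: what is moved stays moved. The work goes in short steps, Python scripts to look and compute and a tool call to move; the robot and the scene stay as the last step left them, time stands still between calls to the robot, and variables do not carry over. Pictures are saved under pics/ and viewed, and the job is handed in when it is done.

Besides the shell and the picture viewer there is one more tool, called after "Emit:" by a JSON object that holds its "name" and its "arguments", one argument or row to a line. step_arm: Moves the arm, as the interface text tells. Its arguments: {"type":"object","properties":{"moves":{"type":"array"},"fingers":{"type":"number"},"grip_force":{"type":"number"}},"required":["moves"]}

```bash
ls; mkdir -p pics; python3 - <<'E'
from workcell import monitor,get_image,r
import cv2
s=monitor.get_state();print(s, r.hold_point_z)
for n in ("scene","top"):
    d=get_image(n);cv2.imwrite(f"pics/{n}0.png",d["frame"][:,:,::-1]);print(n,d["camera_matrix"],d["D"],d["world_from_camera"])
E
```

```text
pics
{'time_s': 0.0, 'joints': array([ 1.11551817,  0.61588576, -0.01264354,  1.42486141,  0.00810805,
        1.10341029, -0.04040479]), 'dq': array([-0.00049371, -0.00171039,  0.00030031, -0.00013691, -0.00053991,
       -0.00015977,  0.00027052]), 'effort': array([-2.62327540e-04, -4.58941483e+01,  2.08947519e-01, -1.65745980e+01,
       -6.10578689e-02,  2.05374055e-02,  2.49068580e-04]), 'ee_pos': array([ 0.26993917, -0.59043904,  0.21751525]), 'ee_rot': array([-1.22559666e-03,  9.77096491e-01,  2.12793011e-01, -2.80737395e-04]), 'ft_force': array([ 0.10375605, -0.19199218,  0.28441454]), 'wrist_torque': array([ 0.02315519, -0.02579347,  0.01599332]), 'finger_gap': 0.9998093240460902} 0.0188
scene [[427.67385391   0.         254.93108861]
 [  0.         427.67385391 196.246554  ]
 [  0.           0.           1.        ]] [-0.09078834  0.          0.          0.          0.        ] [[ 0.73934359 -0.36409936  0.56639448  1.12980727]
 [ 0.67326816  0.38851512 -0.62909934 -0.71265197]
 [ 0.00900185  0.84645594  0.53238267  0.71643203]
 [ 0.          0.          0.          1.        ]]
top [[453.90589081   0.         259.02246679]
 [  0.         453.90589081 187.66894458]
 [  0.           0.           1.        ]] [-0.12325393  0.          0.          0.          0.        ] [[ 0.00422585  0.98477889 -0.1737604   0.27373432]
 [-0.99992779  0.00220649 -0.01181306  0.00696214]
 [-0.01124985  0.17379778  0.9847171   1.04029099]
 [ 0.          0.          0.          1.        ]]
```

View pics/scene0.png

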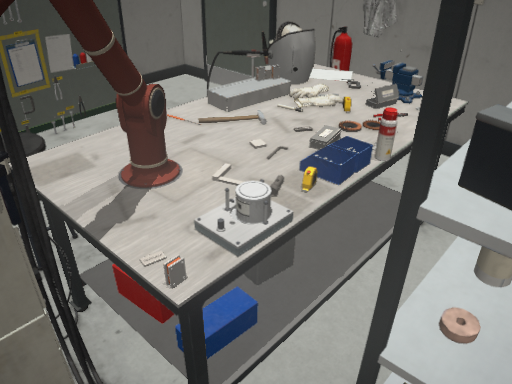

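View pics/top0.png

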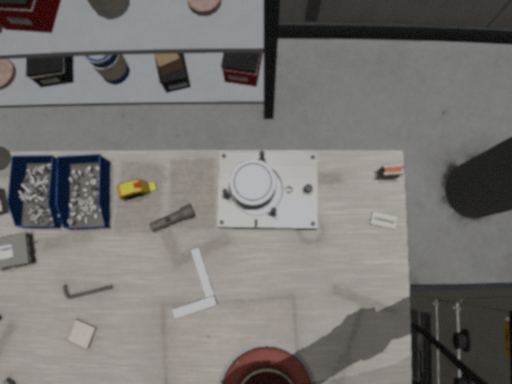

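```bash
cat > h.py <<'E'
import numpy as np,cv2
from workcell import monitor,get_image,r
def ray(d,u,v):
    p=cv2.undistortPoints(np.array([[[u,v]]],float),d["camera_matrix"],np.array(d["D"],float))[0,0]
    W=d["world_from_camera"]
    return W[:3,3],W[:3,:3]@np.array([p[0],-p[1],-1.])
def onz(d,u,v,z):
    o,k=ray(d,u,v);return o+k*(z-o[2])/k[2]
def cloud(d):
    h,w=d["z_map"].shape
    uu,vv=np.meshgrid(np.arange(w),np.arange(h))
    p=cv2.undistortPoints(np.stack([uu,vv],-1).reshape(-1,1,2).astype(float),d["camera_matrix"],np.array(d["D"],float)).reshape(h,w,2)
    z=d["z_map"][...,None]
    c=np.concatenate([p[...,:1]*z,-p[...,1:]*z,-z],-1)
    W=d["world_from_camera"]
    return c@W[:3,:3].T+W[:3,3]
def proj(d,P):
    W=d["world_from_camera"];c=(np.asarray(P,float)-W[:3,3])@W[:3,:3]
    c=c*[1,-1,-1]
    return cv2.projectPoints(c.reshape(-1,1,3),np.zeros(3),np.zeros(3),d["camera_matrix"],np.array(d["D"],float))[0].reshape(-1,2)
def crop(d,name,x0,y0,x1,y1,s):
    f=d["frame"][y0:y1,x0:x1,::-1]
    cv2.imwrite(name,cv2.resize(f,None,fx=s,fy=s,interpolation=cv2.INTER_CUBIC))
E
python3 - <<'E'
from h import *
t=get_image("top");crop(t,"pics/t1.png",205,140,330,240,6)
s=get_image("scene");crop(s,"pics/s1.png",180,160,310,255,6)
C=cloud(t)
zz=t["z_map"]
print((zz>0).mean())
m=(C[...,2]>0.028)&(C[...,2]<0.045)&(zz>0); m[:140]=0;m[235:]=0;m[:,:205]=0;m[:,330:]=0
pts=C[m];print(len(pts),np.median(pts[:,2]))
print(cv2.minAreaRect(pts[:,:2].astype(np.float32)*1000))
m2=(C[...,2]>0.095)&(C[...,2]<0.115)&(zz>0);m2[:140]=0;m2[235:]=0;m2[:,:205]=0;m2[:,330:]=0
print(cv2.minEnclosingCircle(C[m2][:,:2].astype(np.float32)*1000), np.median(C[m2][:,2]))
for u,v in [(285,187),(308,188)]:print(C[v,u])
E
```

```text
0.9960276285807291
4929 0.034551214115613904
((448.93145751953125, 0.684661865234375), (220.97239685058594, 173.08035278320312), 89.1768569946289)
((448.1642761230469, 23.819101333618164), 71.56289672851562) 0.10679349009261935
[ 0.45315177 -0.03949792  0.03293434]
[ 0.4450469  -0.08806441  0.06665061]
```

View pics/t1.png

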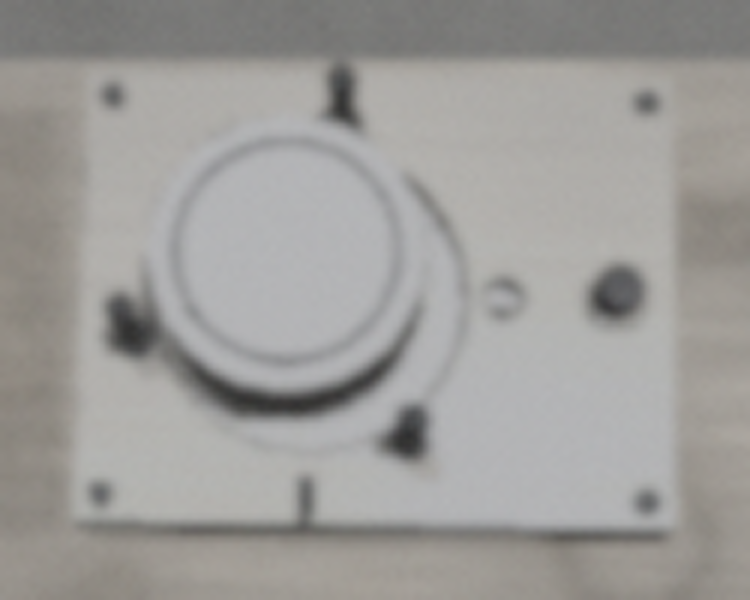

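View pics/s1.png

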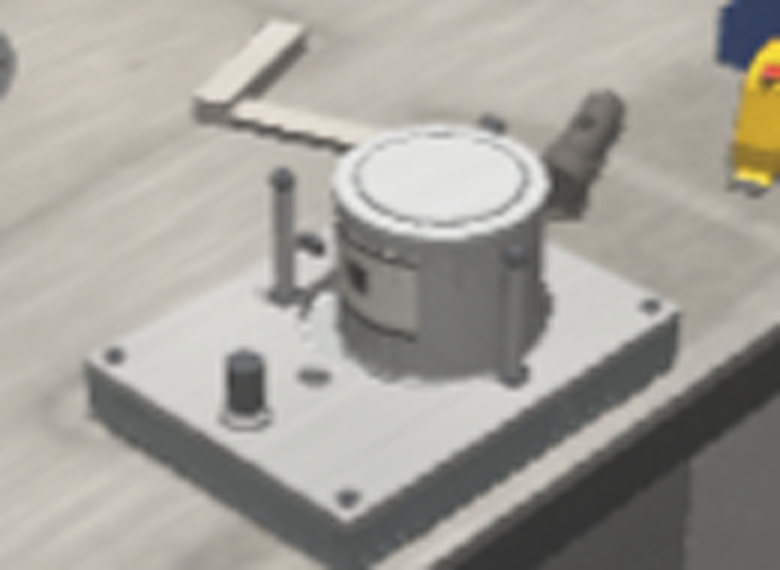

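```bash
python3 - <<'E'
from h import *
t=get_image("top");s=get_image("scene")
f=lambda x,y:(x/6+205-.42,y/6+140-.42)
P=lambda x,y,z:np.round(onz(t,*f(x,y),z)*1000,1)
print("hole",P(505,298,.034),"pin top",P(618,290,.064),"pointer",P(306,500,.036),"lid",P(287,249,.106))
scr=[P(112,96,.034),P(646,102,.034),P(647,500,.034),P(99,492,.034)];print(scr,np.mean(scr,0))
print("posts",P(342,75,.106),P(120,305,.106),P(412,415,.106))
# cover corners
g=lambda x,y:(x/6+180-.42,y/6+160-.42)
S=lambda x,y,z:np.round(onz(s,*g(x,y),z)*1000,1)
print("scene hole",S(315,377,.034),"pin top",S(245,358,.064),"lid",S(443,180,.106),'posts',S(283,176,.106),S(516,250,.106))
C=cloud(s)
# tin side points
m=(C[...,2]>.05)&(C[...,2]<.095)&(np.hypot(C[...,0]-.45,C[...,1]-.03)<.062)
pts=C[m][:,:2]
A=np.c_[2*pts,np.ones(len(pts))];sol=np.linalg.lstsq(A,(pts**2).sum(1),rcond=None)[0]
print("side circle",sol[:2],np.sqrt(sol[2]+sol[0]**2+sol[1]**2),len(pts))
for x,y in [(357,277),(420,290),(420,320),(340,250),(345,280),(418,270)]:
    u,v=g(x,y);print((x,y),C[int(round(v)),int(round(u))].round(4))
E
```

```text
hole [447.8 -47.8  34. ] pin top [445.7 -87.4  64. ] pointer [371.5  26.3  36. ] lid [452.6  32.1 106. ]
[array([525.6, 101.1,  34. ]), array([ 523.6, -102.1,   34. ]), array([ 372., -100.,   34.]), array([374.4, 103.2,  34. ])] [448.9    0.55  34.  ]
posts [515.3  13.1 106. ] [432.6  90.2 106. ] [394.3 -11.5 106. ]
scene hole [448.6 -48.2  34. ] pin top [446.  -88.3  64. ] lid [454.2  31.3 106. ] posts [398.2 -16.4 106. ] [517.5   9.6 106. ]
side circle [0.45226714 0.02906826] 0.04801866716942643 432
(357, 277) [ 0.4454 -0.0171  0.0713]
(420, 290) [ 0.4802 -0.0105  0.0774]
(420, 320) [ 0.4788 -0.0089  0.0596]
(340, 250) [ 0.4319 -0.0148  0.0805]
(345, 280) [ 0.4371 -0.0166  0.0673]
(418, 270) [ 0.4767 -0.0106  0.0855]
```

Emit:
{"name": "step_arm", "arguments": {
  "moves": [
    {"dx": 0.035, "dy": -0.021, "spin": -0.13},
    {"dx": 0.07, "dy": -0.043, "spin": -0.26},
    {"dx": 0.105, "dy": -0.064, "spin": -0.39},
    {"dx": 0.14, "dy": -0.085, "spin": -0.52},
    {"dx": 0.175, "dy": -0.107, "spin": -0.65},
    {"dx": 0.21, "dy": -0.128, "spin": -0.78},
    {"dx": 0.245, "dy": -0.149, "spin": -0.91},
    {"dx": 0.28, "dy": -0.171, "spin": -1.04},
    {"dx": 0.315, "dy": -0.192, "spin": -1.17},
    {"dx": 0.35, "dy": -0.213, "spin": -1.3}
  ],
  "fingers": 0,
  "grip_force": 25
}}

```text
invalid input at $.moves[0]: expected keys dx, dy, dz, spin
```

Emit:
{"name": "step_arm", "arguments": {
  "moves": [
    {"dx": 0.035, "dy": -0.021, "dz": 0, "spin": -0.13},
    {"dx": 0.07, "dy": -0.043, "dz": 0, "spin": -0.26},
    {"dx": 0.105, "dy": -0.064, "dz": 0, "spin": -0.39},
    {"dx": 0.14, "dy": -0.085, "dz": 0, "spin": -0.52},
    {"dx": 0.175, "dy": -0.107, "dz": 0, "spin": -0.65},
    {"dx": 0.21, "dy": -0.128, "dz": 0, "spin": -0.78},
    {"dx": 0.245, "dy": -0.149, "dz": 0, "spin": -0.91},
    {"dx": 0.28, "dy": -0.171, "dz": 0, "spin": -1.04},
    {"dx": 0.315, "dy": -0.192, "dz": 0, "spin": -1.17},
    {"dx": 0.35, "dy": -0.213, "dz": 0, "spin": -1.3}
  ],
  "fingers": 0,
  "grip_force": 25
}}

```text
time_s: 1.3
ee_pos: [0.5007, -0.2506, 0.2189]
ee_rot: [0.0, 0.647, 0.762, -0.0]
ft_force: [-0.2, -0.1, -0.8]
finger_gap: 0.187
```

```bash
cat >> h.py <<'E'
def st():
    s=monitor.get_state();w,x,y,z=s["ee_rot"]
    psi=np.arctan2(2*(x*y+w*z),1-2*(y*y+z*z))
    print("t",round(s["time_s"],2),"pos",s["ee_pos"].round(4),"psi",round(np.degrees(psi),2),"q",s["joints"].round(2),"F",s["ft_force"].round(2),"gap",round(s["finger_gap"],3))
    return s["ee_pos"],psi
def to(p,psi1=None):
    e,psi=st();d=np.asarray(p)-e
    dx=d[0]*np.cos(psi)+d[1]*np.sin(psi);dy=d[0]*np.sin(psi)-d[1]*np.cos(psi)
    sp=0 if psi1 is None else -((psi1-psi+np.pi)%(2*np.pi)-np.pi)
    print("dx %.4f dy %.4f dz %.4f spin %.4f"%(dx,dy,-d[2],sp))
E
python3 - <<'E'
from h import *
to([.451,.13,.2],np.radians(179.3))
E
```

```text
t 1.3 pos [ 0.5007 -0.2506  0.2189] psi 99.34 q [ 0.68  0.5  -0.4   1.68  0.22  1.    0.37] F [-0.23 -0.06 -0.85] gap 0.187
dx 0.3836 dy 0.0127 dz 0.0189 spin -1.3955
```

Emit:
{"name": "step_arm", "arguments": {
  "moves": [
    {"dx": 0.038, "dy": 0.001, "dz": 0, "spin": -0.14},
    {"dx": 0.077, "dy": 0.002, "dz": 0, "spin": -0.28},
    {"dx": 0.115, "dy": 0.003, "dz": 0, "spin": -0.42},
    {"dx": 0.154, "dy": 0.005, "dz": 0, "spin": -0.56},
    {"dx": 0.192, "dy": 0.006, "dz": 0, "spin": -0.7},
    {"dx": 0.23, "dy": 0.008, "dz": 0, "spin": -0.84},
    {"dx": 0.269, "dy": 0.009, "dz": 0, "spin": -0.98},
    {"dx": 0.307, "dy": 0.01, "dz": 0, "spin": -1.12},
    {"dx": 0.346, "dy": 0.012, "dz": 0.01, "spin": -1.26},
    {"dx": 0.384, "dy": 0.013, "dz": 0.019, "spin": -1.395}
  ]
}}

```text
time_s: 2.3
ee_pos: [0.4525, 0.1307, 0.1998]
ee_rot: [0.001, 0.006, 1.0, 0.0]
ft_force: [0.6, -0.8, 0.5]
finger_gap: 0.007
```

```bash
python3 - <<'E'
from h import *
to([.451,.13,.06],np.radians(179.3))
t=get_image("top");crop(t,"pics/t2.png",130,100,330,240,4)
E
```

```text
t 2.3 pos [0.4525 0.1307 0.1998] psi 179.26 q [ 0.24  0.47 -0.81  1.93  0.42  0.92  0.77] F [ 0.6  -0.83  0.54] gap 0.007
dx 0.0015 dy -0.0007 dz 0.1398 spin -0.0008
```

View pics/t2.png

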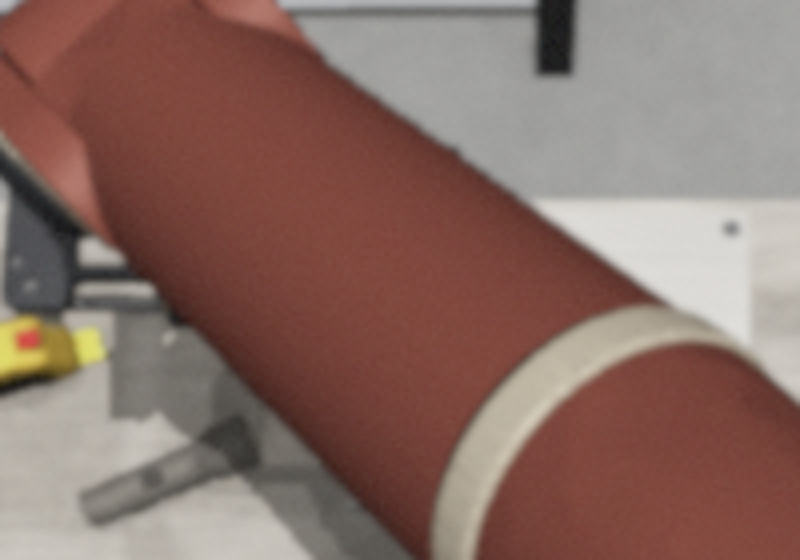

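Emit:
{"name": "step_arm", "arguments": {
  "moves": [
    {"dx": 0.001, "dy": 0, "dz": 0.035, "spin": 0},
    {"dx": 0.0015, "dy": 0, "dz": 0.07, "spin": 0},
    {"dx": 0.0015, "dy": 0, "dz": 0.105, "spin": 0},
    {"dx": 0.0015, "dy": 0, "dz": 0.135, "spin": 0},
    {"dx": 0.0015, "dy": 0, "dz": 0.14, "spin": 0},
    {"dx": 0.0015, "dy": 0, "dz": 0.14, "spin": 0}
  ]
}}

```text
time_s: 2.95
ee_pos: [0.4508, 0.1294, 0.0595]
ee_rot: [-0.001, 0.009, 1.0, -0.0]
ft_force: [-0.0, -0.8, -0.1]
finger_gap: 0.003
```

```bash
python3 - <<'E'
from h import *
st()
t=get_image("scene");crop(t,"pics/s2.png",180,110,330,245,5)
E
```

```text
t 2.95 pos [0.4508 0.1294 0.0595] psi 178.97 q [ 0.08  0.66 -0.61  2.09  0.68  0.6   0.54] F [-0.04 -0.78 -0.12] gap 0.003
```

View pics/s2.png

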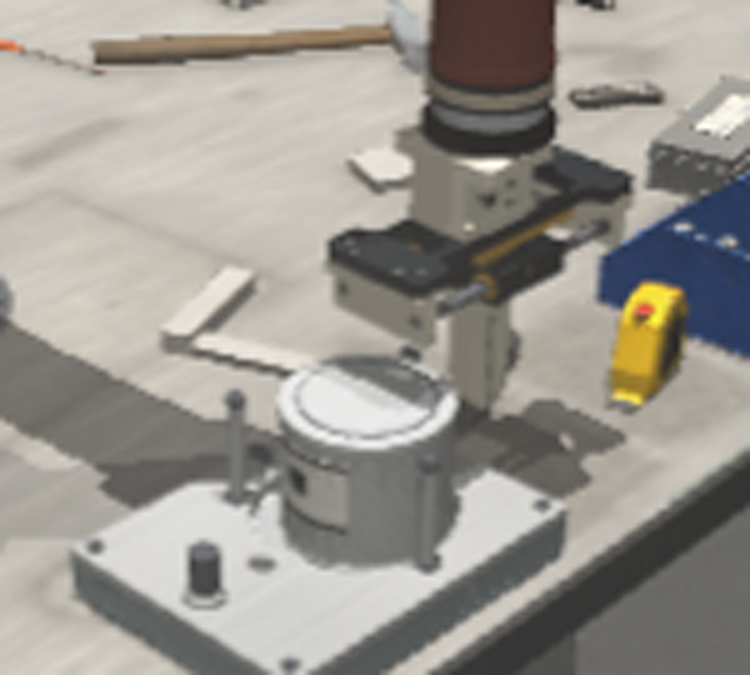

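Emit:
{"name": "step_arm", "arguments": {
  "moves": [
    {"dx": 0, "dy": -0.01, "dz": 0, "spin": 0},
    {"dx": 0, "dy": -0.02, "dz": 0, "spin": 0},
    {"dx": 0, "dy": -0.025, "dz": 0, "spin": 0},
    {"dx": 0, "dy": -0.027, "dz": 0, "spin": 0},
    {"dx": 0, "dy": -0.027, "dz": 0, "spin": 0}
  ]
}}

```text
time_s: 3.5
ee_pos: [0.4506, 0.1018, 0.06]
ee_rot: [0.0, 0.009, 1.0, 0.0]
ft_force: [-0.0, 0.2, -0.3]
finger_gap: 0.006
```

Emit:
{"name": "step_arm", "arguments": {
  "moves": [
    {"dx": 0, "dy": -0.002, "dz": 0, "spin": 0},
    {"dx": 0, "dy": -0.002, "dz": 0, "spin": 0}
  ]
}}

```text
time_s: 3.7
ee_pos: [0.4504, 0.1005, 0.0597]
ee_rot: [0.0, 0.009, 1.0, 0.0]
ft_force: [0.1, 0.4, 0.2]
finger_gap: 0.006
```

Emit:
{"name": "step_arm", "arguments": {
  "moves": [
    {"dx": 0, "dy": -0.001, "dz": 0, "spin": 0},
    {"dx": 0, "dy": -0.001, "dz": 0, "spin": 0}
  ]
}}

```text
time_s: 3.9
ee_pos: [0.4504, 0.0995, 0.0596]
ee_rot: [-0.0, 0.009, 1.0, 0.0]
ft_force: [0.2, -0.2, 0.6]
finger_gap: 0.007
```

Emit:
{"name": "step_arm", "arguments": {
  "moves": [
    {"dx": 0, "dy": -0.001, "dz": 0, "spin": 0},
    {"dx": 0, "dy": -0.001, "dz": 0, "spin": 0}
  ]
}}

```text
time_s: 4.1
ee_pos: [0.4503, 0.0984, 0.0596]
ee_rot: [-0.0, 0.009, 1.0, -0.0]
ft_force: [-0.1, 0.1, -0.1]
finger_gap: 0.006
```

Emit:
{"name": "step_arm", "arguments": {
  "moves": [
    {"dx": 0, "dy": -0.001, "dz": 0, "spin": 0},
    {"dx": 0, "dy": -0.001, "dz": 0, "spin": 0}
  ]
}}

```text
time_s: 4.3
ee_pos: [0.4503, 0.0973, 0.0597]
ee_rot: [-0.0, 0.009, 1.0, -0.0]
ft_force: [0.3, 0.1, 0.4]
finger_gap: 0.003
```

Emit:
{"name": "step_arm", "arguments": {
  "moves": [
    {"dx": 0, "dy": -0.001, "dz": 0, "spin": 0},
    {"dx": 0, "dy": -0.001, "dz": 0, "spin": 0}
  ]
}}

```text
time_s: 4.5
ee_pos: [0.4503, 0.0962, 0.0597]
ee_rot: [-0.0, 0.009, 1.0, -0.0]
ft_force: [-0.2, 0.5, -0.1]
finger_gap: 0.005
```

Emit:
{"name": "step_arm", "arguments": {
  "moves": [
    {"dx": 0, "dy": -0.001, "dz": 0, "spin": 0},
    {"dx": 0, "dy": -0.001, "dz": 0, "spin": 0}
  ]
}}

```text
time_s: 4.7
ee_pos: [0.4504, 0.0958, 0.0598]
ee_rot: [0.0, 0.009, 1.0, 0.0]
ft_force: [-0.1, 1.4, -0.3]
finger_gap: 0.005
```

Emit:
{"name": "step_arm", "arguments": {
  "moves": [
    {"dx": 0, "dy": -0.001, "dz": 0, "spin": 0},
    {"dx": 0, "dy": -0.001, "dz": 0, "spin": 0}
  ]
}}

```text
time_s: 4.9
ee_pos: [0.4505, 0.0954, 0.0599]
ee_rot: [0.0, 0.009, 1.0, 0.001]
ft_force: [-1.1, 2.4, 0.5]
finger_gap: 0.004
```

Emit:
{"name": "step_arm", "arguments": {
  "moves": [
    {"dx": 0, "dy": -0.001, "dz": 0, "spin": 0},
    {"dx": 0, "dy": -0.001, "dz": 0, "spin": 0}
  ]
}}

```text
time_s: 5.1
ee_pos: [0.4506, 0.095, 0.06]
ee_rot: [0.001, 0.008, 1.0, 0.001]
ft_force: [-0.4, 5.7, 2.0]
finger_gap: 0.007
```

```bash
cat >> h.py <<'E'
A=np.array([.4492,.0261])
def arc(total,n=10,press=0.0,lag=0.0015):
    "rows: rotate clockwise (deg) about A, adding inward press (m) spread over the first 3 rows"
    e,psi=st();rho=e[:2]-A
    rho=rho*(1-lag/np.hypot(*rho))
    print("r",np.hypot(*rho).round(4),"phi",np.degrees(np.arctan2(rho[1],rho[0])).round(1))
    for i in range(1,n+1):
        th=np.radians(total*i/n);c,s_=np.cos(th),np.sin(th)
        p=np.array([c*rho[0]+s_*rho[1],-s_*rho[0]+c*rho[1]])
        p=p*(1-press*min(i/3,1)/np.hypot(*p))
        d=p-rho
        print('{"dx": %.4f, "dy": %.4f, "dz": 0, "spin": %.3f},'%(d[0]*np.cos(psi)+d[1]*np.sin(psi),d[0]*np.sin(psi)-d[1]*np.cos(psi),th))
E
python3 - <<'E'
from h import *
arc(18,10,.0005)
E
```

```text
t 5.1 pos [0.4506 0.095  0.06  ] psi 179.05 q [ 0.16  0.65 -0.61  2.11  0.69  0.58  0.6 ] F [-0.4   5.66  1.96] gap 0.007
r 0.0674 phi 88.8
{"dx": -0.0021, "dy": -0.0002, "dz": 0, "spin": 0.031},
{"dx": -0.0042, "dy": -0.0005, "dz": 0, "spin": 0.063},
{"dx": -0.0063, "dy": -0.0008, "dz": 0, "spin": 0.094},
{"dx": -0.0084, "dy": -0.0011, "dz": 0, "spin": 0.126},
{"dx": -0.0105, "dy": -0.0014, "dz": 0, "spin": 0.157},
{"dx": -0.0125, "dy": -0.0017, "dz": 0, "spin": 0.188},
{"dx": -0.0146, "dy": -0.0022, "dz": 0, "spin": 0.220},
{"dx": -0.0166, "dy": -0.0027, "dz": 0, "spin": 0.251},
{"dx": -0.0187, "dy": -0.0032, "dz": 0, "spin": 0.283},
{"dx": -0.0207, "dy": -0.0039, "dz": 0, "spin": 0.314},
```

Emit:
{"name": "step_arm", "arguments": {
  "moves": [
    {"dx": -0.0021, "dy": -0.0003, "dz": 0, "spin": 0.031},
    {"dx": -0.0042, "dy": -0.0006, "dz": 0, "spin": 0.063},
    {"dx": -0.0063, "dy": -0.0008, "dz": 0, "spin": 0.094},
    {"dx": -0.0084, "dy": -0.0011, "dz": 0, "spin": 0.126},
    {"dx": -0.0105, "dy": -0.0014, "dz": 0, "spin": 0.157}
  ]
}}

```text
time_s: 5.6
ee_pos: [0.4609, 0.0941, 0.0601]
ee_rot: [0.0, 0.087, 0.996, 0.002]
ft_force: [-1.0, 6.4, 2.6]
finger_gap: 0.005
```

```bash
python3 - <<'E'
from h import *
t=get_image("scene");crop(t,"pics/s3.png",200,150,300,245,7)
arc(18,10,.0005)
E
```

```text
t 5.65 pos [0.4614 0.094  0.0601] psi 169.92 q [ 0.14  0.65 -0.58  2.08  0.64  0.58  0.5 ] F [-0.17  6.81  0.89] gap 0.01
r 0.0674 phi 79.8
{"dx": -0.0021, "dy": -0.0002, "dz": 0, "spin": 0.031},
{"dx": -0.0042, "dy": -0.0005, "dz": 0, "spin": 0.063},
{"dx": -0.0063, "dy": -0.0008, "dz": 0, "spin": 0.094},
{"dx": -0.0084, "dy": -0.0010, "dz": 0, "spin": 0.126},
{"dx": -0.0105, "dy": -0.0013, "dz": 0, "spin": 0.157},
{"dx": -0.0125, "dy": -0.0017, "dz": 0, "spin": 0.188},
{"dx": -0.0146, "dy": -0.0021, "dz": 0, "spin": 0.220},
{"dx": -0.0166, "dy": -0.0026, "dz": 0, "spin": 0.251},
{"dx": -0.0187, "dy": -0.0032, "dz": 0, "spin": 0.283},
{"dx": -0.0207, "dy": -0.0038, "dz": 0, "spin": 0.314},
```

View pics/s3.png

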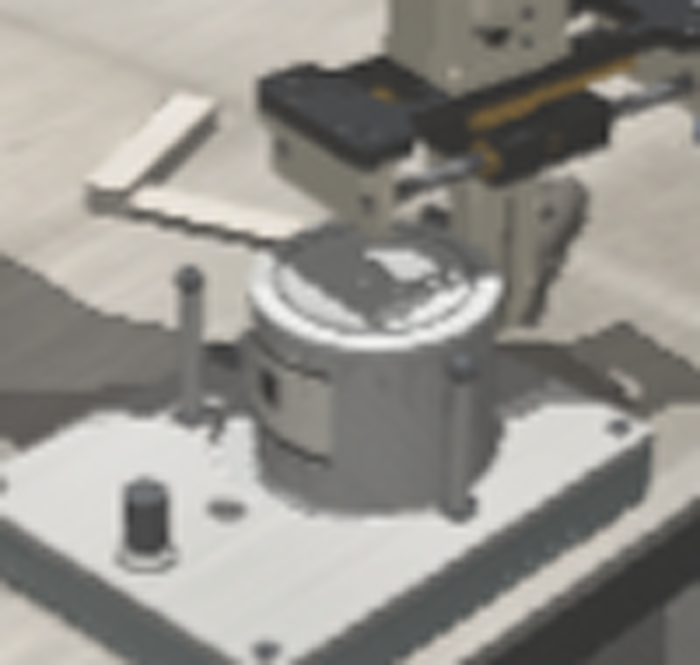

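Emit:
{"name": "step_arm", "arguments": {
  "moves": [
    {"dx": -0.0021, "dy": 0.0, "dz": 0, "spin": 0.031},
    {"dx": -0.0042, "dy": -0.0002, "dz": 0, "spin": 0.063},
    {"dx": -0.0063, "dy": -0.0004, "dz": 0, "spin": 0.094},
    {"dx": -0.0084, "dy": -0.0006, "dz": 0, "spin": 0.126},
    {"dx": -0.0105, "dy": -0.0009, "dz": 0, "spin": 0.157},
    {"dx": -0.0125, "dy": -0.0013, "dz": 0, "spin": 0.188},
    {"dx": -0.0146, "dy": -0.0017, "dz": 0, "spin": 0.22}
  ]
}}

```text
time_s: 6.35
ee_pos: [0.4757, 0.0899, 0.0602]
ee_rot: [0.001, 0.196, 0.981, 0.002]
ft_force: [0.2, 6.3, 1.2]
finger_gap: 0.004
```

```bash
python3 - <<'E'
from h import *
arc(20,10,.0002)
E
```

```text
t 6.35 pos [0.4757 0.0899 0.0602] psi 157.38 q [ 0.12  0.65 -0.52  2.05  0.58  0.58  0.37] F [0.19 6.31 1.17] gap 0.004
r 0.0676 phi 67.5
{"dx": -0.0024, "dy": -0.0001, "dz": 0, "spin": 0.035},
{"dx": -0.0047, "dy": -0.0003, "dz": 0, "spin": 0.070},
{"dx": -0.0070, "dy": -0.0006, "dz": 0, "spin": 0.105},
{"dx": -0.0094, "dy": -0.0008, "dz": 0, "spin": 0.140},
{"dx": -0.0117, "dy": -0.0012, "dz": 0, "spin": 0.175},
{"dx": -0.0140, "dy": -0.0017, "dz": 0, "spin": 0.209},
{"dx": -0.0163, "dy": -0.0022, "dz": 0, "spin": 0.244},
{"dx": -0.0186, "dy": -0.0028, "dz": 0, "spin": 0.279},
{"dx": -0.0208, "dy": -0.0035, "dz": 0, "spin": 0.314},
{"dx": -0.0231, "dy": -0.0042, "dz": 0, "spin": 0.349},
```

Emit:
{"name": "step_arm", "arguments": {
  "moves": [
    {"dx": -0.0024, "dy": -0.0002, "dz": 0, "spin": 0.035},
    {"dx": -0.0047, "dy": -0.0004, "dz": 0, "spin": 0.07},
    {"dx": -0.007, "dy": -0.0006, "dz": 0, "spin": 0.105},
    {"dx": -0.0094, "dy": -0.0009, "dz": 0, "spin": 0.14},
    {"dx": -0.0117, "dy": -0.0013, "dz": 0, "spin": 0.175},
    {"dx": -0.014, "dy": -0.0017, "dz": 0, "spin": 0.209},
    {"dx": -0.0163, "dy": -0.0022, "dz": 0, "spin": 0.244},
    {"dx": -0.0186, "dy": -0.0028, "dz": 0, "spin": 0.279}
  ]
}}

```text
time_s: 7.15
ee_pos: [0.4927, 0.0802, 0.0603]
ee_rot: [0.001, 0.331, 0.944, 0.002]
ft_force: [2.4, 6.2, 1.1]
finger_gap: 0.004
```

```bash
python3 - <<'E'
from h import *
t=get_image("scene");crop(t,"pics/s4.png",200,150,300,245,7)
arc(20,10,.0002)
E
```

```text
t 7.2 pos [0.4931 0.0798 0.0603] psi 141.28 q [ 0.1   0.65 -0.45  2.01  0.5   0.58  0.2 ] F [2.3  4.13 0.53] gap 0.007
r 0.0679 phi 50.7
{"dx": -0.0024, "dy": -0.0001, "dz": 0, "spin": 0.035},
{"dx": -0.0047, "dy": -0.0003, "dz": 0, "spin": 0.070},
{"dx": -0.0071, "dy": -0.0006, "dz": 0, "spin": 0.105},
{"dx": -0.0094, "dy": -0.0009, "dz": 0, "spin": 0.140},
{"dx": -0.0117, "dy": -0.0013, "dz": 0, "spin": 0.175},
{"dx": -0.0141, "dy": -0.0018, "dz": 0, "spin": 0.209},
{"dx": -0.0164, "dy": -0.0024, "dz": 0, "spin": 0.244},
{"dx": -0.0186, "dy": -0.0030, "dz": 0, "spin": 0.279},
{"dx": -0.0209, "dy": -0.0037, "dz": 0, "spin": 0.314},
{"dx": -0.0231, "dy": -0.0045, "dz": 0, "spin": 0.349},
```

View pics/s4.png

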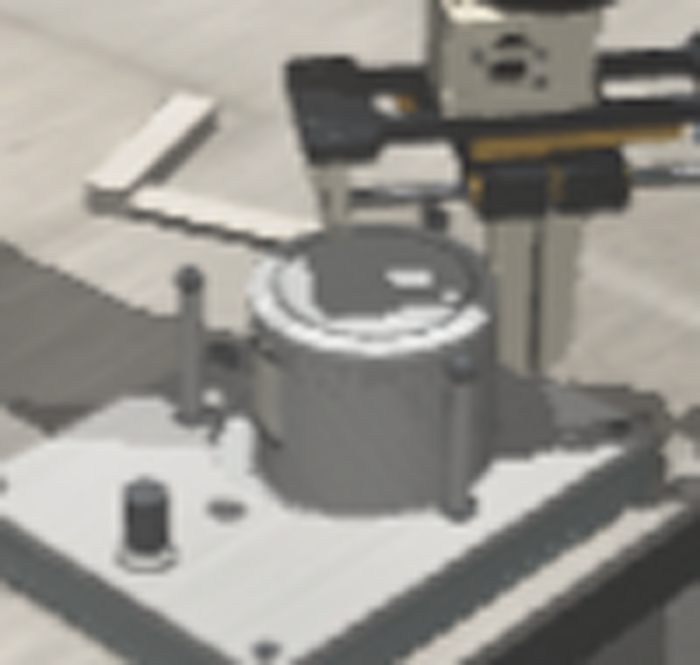

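Emit:
{"name": "step_arm", "arguments": {
  "moves": [
    {"dx": -0.0024, "dy": -0.0003, "dz": 0, "spin": 0.035},
    {"dx": -0.0047, "dy": -0.0006, "dz": 0, "spin": 0.07},
    {"dx": -0.007, "dy": -0.0008, "dz": 0, "spin": 0.105},
    {"dx": -0.0094, "dy": -0.0011, "dz": 0, "spin": 0.14},
    {"dx": -0.0117, "dy": -0.0015, "dz": 0, "spin": 0.175},
    {"dx": -0.014, "dy": -0.002, "dz": 0, "spin": 0.209},
    {"dx": -0.0163, "dy": -0.0025, "dz": 0, "spin": 0.244},
    {"dx": -0.0186, "dy": -0.0031, "dz": 0, "spin": 0.279}
  ]
}}

```text
time_s: 8.0
ee_pos: [0.5064, 0.0659, 0.0604]
ee_rot: [0.002, 0.459, 0.888, 0.003]
ft_force: [2.8, 4.8, -0.0]
finger_gap: 0.007
```

```bash
python3 - <<'E'
from h import *
arc(20,10,.0002)
E
```

```text
t 8.0 pos [0.5064 0.0659 0.0604] psi 125.37 q [ 0.08  0.65 -0.38  1.98  0.42  0.57  0.03] F [ 2.77  4.81 -0.04] gap 0.007
r 0.0682 phi 34.9
{"dx": -0.0024, "dy": -0.0001, "dz": 0, "spin": 0.035},
{"dx": -0.0047, "dy": -0.0003, "dz": 0, "spin": 0.070},
{"dx": -0.0071, "dy": -0.0006, "dz": 0, "spin": 0.105},
{"dx": -0.0095, "dy": -0.0009, "dz": 0, "spin": 0.140},
{"dx": -0.0118, "dy": -0.0013, "dz": 0, "spin": 0.175},
{"dx": -0.0141, "dy": -0.0018, "dz": 0, "spin": 0.209},
{"dx": -0.0164, "dy": -0.0024, "dz": 0, "spin": 0.244},
{"dx": -0.0187, "dy": -0.0030, "dz": 0, "spin": 0.279},
{"dx": -0.0210, "dy": -0.0037, "dz": 0, "spin": 0.314},
{"dx": -0.0232, "dy": -0.0045, "dz": 0, "spin": 0.349},
```

Emit:
{"name": "step_arm", "arguments": {
  "moves": [
    {"dx": -0.0024, "dy": -0.0005, "dz": 0, "spin": 0.035},
    {"dx": -0.0047, "dy": -0.0009, "dz": 0, "spin": 0.07},
    {"dx": -0.007, "dy": -0.0013, "dz": 0, "spin": 0.105},
    {"dx": -0.0094, "dy": -0.0016, "dz": 0, "spin": 0.14},
    {"dx": -0.0117, "dy": -0.0021, "dz": 0, "spin": 0.175},
    {"dx": -0.014, "dy": -0.0026, "dz": 0, "spin": 0.209},
    {"dx": -0.0163, "dy": -0.0032, "dz": 0, "spin": 0.244},
    {"dx": -0.0186, "dy": -0.0038, "dz": 0, "spin": 0.279}
  ]
}}

```text
time_s: 8.8
ee_pos: [0.5156, 0.048, 0.0607]
ee_rot: [0.003, 0.578, 0.816, 0.004]
ft_force: [5.1, 3.4, -1.7]
finger_gap: 0.008
```

```bash
python3 - <<'E'
from h import *
arc(14,7,.0000)
t=get_image("scene");crop(t,"pics/s5.png",200,150,300,245,7)
t=get_image("top");crop(t,"pics/t5.png",205,140,330,240,6)
E
```

```text
t 8.8 pos [0.5156 0.048  0.0607] psi 109.36 q [ 0.07  0.65 -0.3   1.97  0.34  0.56 -0.13] F [ 5.12  3.39 -1.68] gap 0.008
r 0.0684 phi 18.3
{"dx": -0.0024, "dy": -0.0001, "dz": 0, "spin": 0.035},
{"dx": -0.0048, "dy": -0.0003, "dz": 0, "spin": 0.070},
{"dx": -0.0071, "dy": -0.0005, "dz": 0, "spin": 0.105},
{"dx": -0.0095, "dy": -0.0008, "dz": 0, "spin": 0.140},
{"dx": -0.0119, "dy": -0.0013, "dz": 0, "spin": 0.175},
{"dx": -0.0142, "dy": -0.0018, "dz": 0, "spin": 0.209},
{"dx": -0.0165, "dy": -0.0023, "dz": 0, "spin": 0.244},
```

View pics/s5.png

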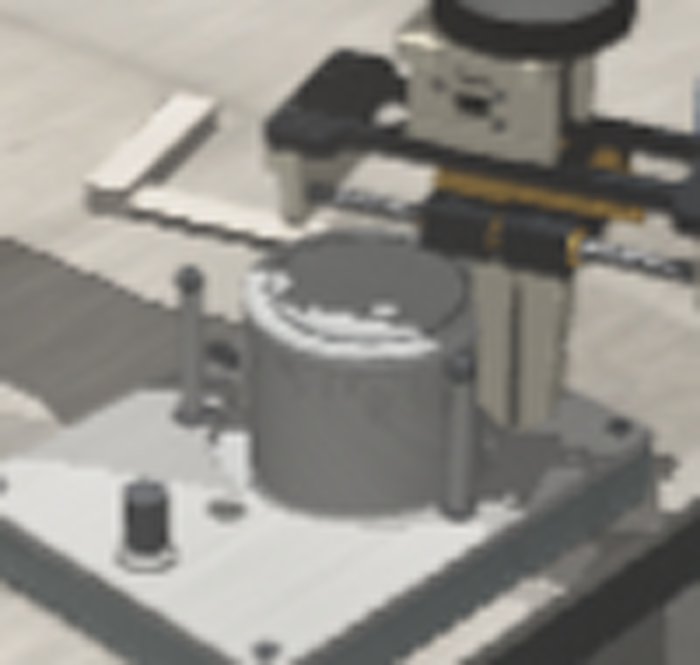

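View pics/t5.png

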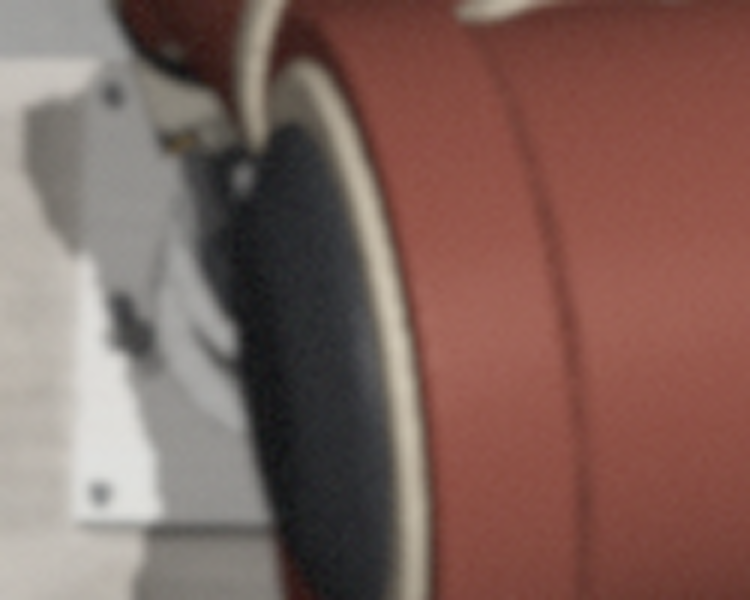

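Emit:
{"name": "step_arm", "arguments": {
  "moves": [
    {"dx": -0.0024, "dy": -0.0003, "dz": 0, "spin": 0.035},
    {"dx": -0.0048, "dy": -0.0006, "dz": 0, "spin": 0.07},
    {"dx": -0.0071, "dy": -0.0008, "dz": 0, "spin": 0.105},
    {"dx": -0.0095, "dy": -0.0011, "dz": 0, "spin": 0.14},
    {"dx": -0.0119, "dy": -0.0016, "dz": 0, "spin": 0.175},
    {"dx": -0.0138, "dy": -0.002, "dz": 0, "spin": 0.203},
    {"dx": -0.0138, "dy": -0.002, "dz": 0, "spin": 0.203}
  ]
}}

```text
time_s: 9.6
ee_pos: [0.5189, 0.0328, 0.0607]
ee_rot: [0.003, 0.658, 0.753, 0.004]
ft_force: [6.9, 1.6, -1.3]
finger_gap: 0.006
```

```bash
python3 - <<'E'
from h import *
st()
E
```

```text
t 9.6 pos [0.5189 0.0328 0.0607] psi 97.71 q [ 0.06  0.65 -0.25  1.97  0.28  0.55 -0.25] F [ 6.92  1.6  -1.34] gap 0.006
```

Emit:
{"name": "step_arm", "arguments": {
  "moves": [
    {"dx": 0, "dy": 0.005, "dz": 0, "spin": 0},
    {"dx": 0, "dy": 0.018, "dz": 0, "spin": 0},
    {"dx": 0, "dy": 0.022, "dz": -0.02, "spin": 0},
    {"dx": 0, "dy": 0.022, "dz": -0.06, "spin": 0},
    {"dx": 0, "dy": 0.022, "dz": -0.1, "spin": 0},
    {"dx": 0, "dy": 0.022, "dz": -0.14, "spin": 0},
    {"dx": 0, "dy": 0.022, "dz": -0.14, "spin": 0}
  ]
}}

```text
time_s: 10.3
ee_pos: [0.5381, 0.035, 0.2046]
ee_rot: [0.003, 0.658, 0.753, 0.002]
ft_force: [0.4, 0.1, -0.4]
finger_gap: 0.004
```

```bash
python3 - <<'E'
from h import *
to([.45,-.4,.21],np.radians(90))
E
```

```text
t 10.3 pos [0.5381 0.035  0.2046] psi 97.67 q [ 0.12  0.47 -0.33  1.77  0.19  0.93 -0.16] F [ 0.39  0.05 -0.4 ] gap 0.004
dx -0.4193 dy -0.1454 dz -0.0054 spin 0.1339
```

Emit:
{"name": "step_arm", "arguments": {
  "moves": [
    {"dx": -0.047, "dy": -0.016, "dz": 0, "spin": 0.03},
    {"dx": -0.093, "dy": -0.032, "dz": 0, "spin": 0.06},
    {"dx": -0.14, "dy": -0.048, "dz": 0, "spin": 0.09},
    {"dx": -0.186, "dy": -0.065, "dz": 0, "spin": 0.134},
    {"dx": -0.233, "dy": -0.081, "dz": 0, "spin": 0.134},
    {"dx": -0.28, "dy": -0.097, "dz": 0, "spin": 0.134},
    {"dx": -0.326, "dy": -0.113, "dz": 0, "spin": 0.134},
    {"dx": -0.373, "dy": -0.129, "dz": 0, "spin": 0.134},
    {"dx": -0.419, "dy": -0.145, "dz": -0.005, "spin": 0.134}
  ],
  "fingers": 0.43
}}

```text
time_s: 11.2
ee_pos: [0.4454, -0.4008, 0.2026]
ee_rot: [-0.003, 0.707, 0.707, -0.001]
ft_force: [1.3, 0.3, 0.5]
finger_gap: 0.43
```

```bash
python3 - <<'E'
from h import *
st()
t=get_image("top");crop(t,"pics/t6.png",205,140,330,240,6)
F=sum(get_image("top")["frame"].astype(float) for _ in range(4))/4
f=cv2.resize(F.astype(np.uint8)[170:205,210:300,::-1],None,fx=8,fy=8,interpolation=cv2.INTER_CUBIC);cv2.imwrite("pics/t6b.png",f)
E
```

```text
t 11.2 pos [ 0.4454 -0.4008  0.2026] psi 90.01 q [ 0.85  0.56 -0.25  1.59  0.16  1.02  0.55] F [1.3  0.33 0.45] gap 0.43
```

View pics/t6.png

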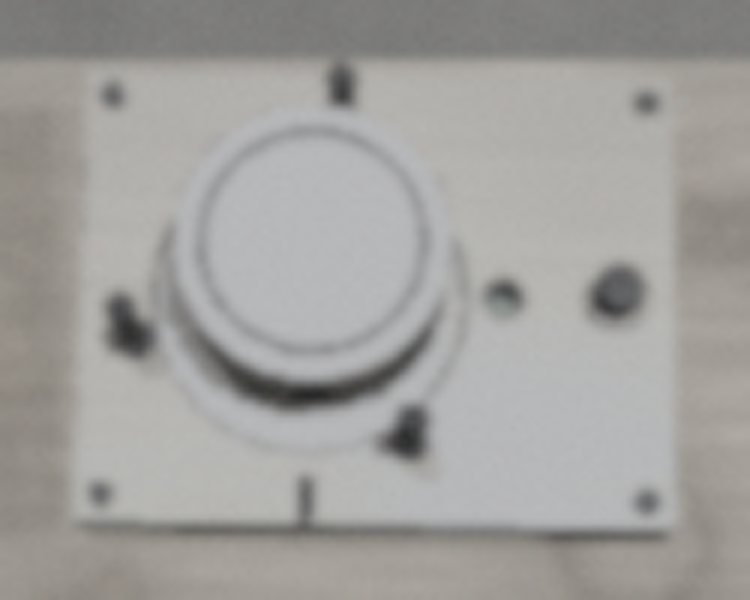

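View pics/t6b.png

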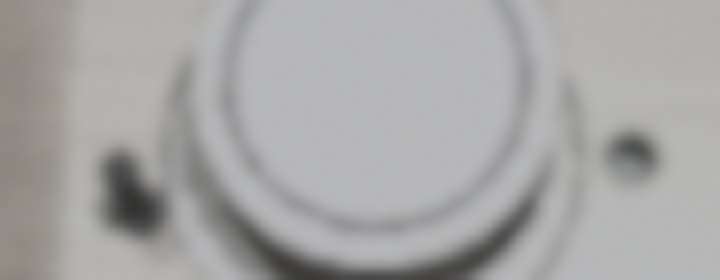

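```bash
python3 - <<'E'
from h import *
fs=[get_image("top") for _ in range(10)];t=fs[0]
F=sum(x["frame"].astype(float) for x in fs)/10
np.save("F6.npy",F)
f=F[190:214,225:285,::-1];g=np.clip((f-20)*1.6,0,255).astype(np.uint8)
cv2.imwrite("pics/t7.png",cv2.resize(g,None,fx=13,fy=13,interpolation=cv2.INTER_CUBIC))
f=F[178:200,270:315,::-1];g=np.clip((f-20)*1.3,0,255).astype(np.uint8)
cv2.imwrite("pics/t7b.png",cv2.resize(g,None,fx=16,fy=16,interpolation=cv2.INTER_CUBIC))
ctr=np.array([.4545,.0267])
for a in (-37.8,-30,0,30,37.8):
    th=np.radians(179.3+a)
    for z in (.048,.07,.092): print(a,z,proj(t,[ctr[0]+.0485*np.cos(th),ctr[1]+.0485*np.sin(th),z]).round(1))
E
```

```text
-37.8 0.048 [[241.8 202. ]]
-37.8 0.07 [[241.3 200.6]]
-37.8 0.092 [[240.7 199.1]]
-30 0.048 [[244.2 203.7]]
-30 0.07 [[243.7 202.3]]
-30 0.092 [[243.3 200.8]]
0 0.048 [[255.1 206.8]]
0 0.07 [[254.9 205.4]]
0 0.092 [[254.7 204. ]]
30 0.048 [[266.2 204. ]]
30 0.07 [[266.2 202.6]]
30 0.092 [[266.2 201.2]]
37.8 0.048 [[268.7 202.4]]
37.8 0.07 [[268.8 201. ]]
37.8 0.092 [[268.9 199.5]]
```

View pics/t7.png

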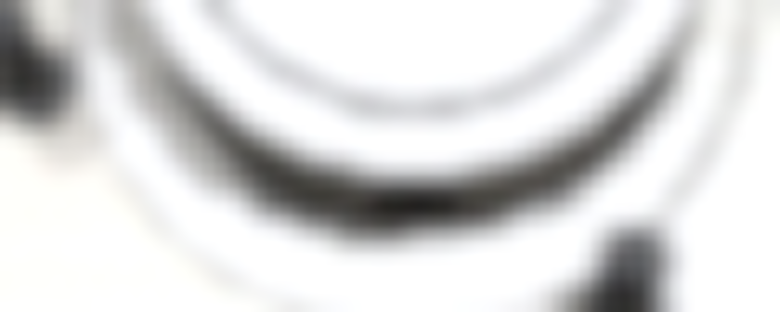

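View pics/t7b.png

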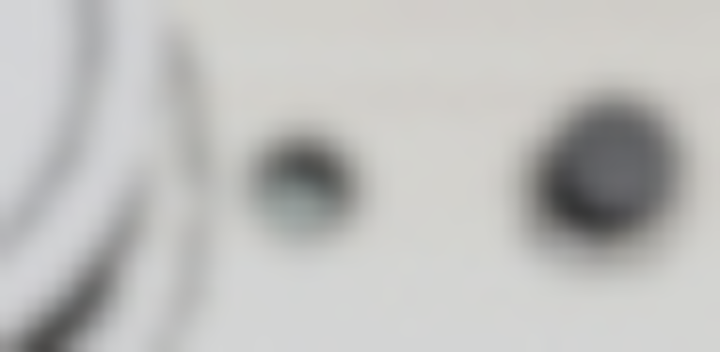

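```bash
python3 - <<'E'
from h import *
t=get_image("top");F=np.load("F6.npy");g=F.mean(2)
# lid groove ring (dark thin circle): sample radially in world coords on z=.106
def ring(cx,cy,r0,r1,z):
    pts=[]
    for a in np.radians(np.arange(0,360,5)):
        rr=np.arange(r0,r1,.0003)
        P=np.stack([cx+rr*np.cos(a),cy+rr*np.sin(a),np.full_like(rr,z)],1)
        uv=proj(t,P).astype(np.float32)
        v=cv2.remap(g.astype(np.float32),uv[:,:1].copy(),uv[:,1:].copy(),cv2.INTER_CUBIC)[:,0]
        w=np.clip(np.median(v)-v,0,None)**2;k=v.argmin()
        sl=slice(max(k-6,0),k+7);pts.append(P[sl,:2].T@w[sl]/w[sl].sum())
    p=np.array(pts)
    for _ in range(4):
        M=np.c_[2*p,np.ones(len(p))];s=np.linalg.lstsq(M,(p**2).sum(1),rcond=None)[0]
        R=np.sqrt(s[2]+s[0]**2+s[1]**2);e=np.hypot(*(p-s[:2]).T)-R
        p=p[abs(e)<max(.0007,2*e.std())]
    return s[:2],R,e.std(),len(p)
c,R,e,n=ring(.4545,.024,.033,.044,.106);print("lid ring",c,R,e,n)
o=ring(.4492,.0261,.05,.066,.034);print("cover opening",o)
c=np.r_[c]
# profile of dark on side at z=.07
for z in (.062,.066,.07,.074):
    a=np.arange(-40,41,1.);th=np.radians(179.3+a)
    P=np.stack([c[0]+.0485*np.cos(th),c[1]+.0485*np.sin(th),np.full_like(th,z)],1)
    uv=proj(t,P).astype(np.float32)
    v=cv2.remap(g.astype(np.float32),uv[:,:1].copy(),uv[:,1:].copy(),cv2.INTER_CUBIC)[:,0]
    m=abs(a)<14;w=np.clip(np.percentile(v[abs(a)<20],60)-v,0,None)*m
    print(z,v[::4].round(),"cent",(w*a).sum()/w.sum(),a[np.where(m,v,999).argmin()])
E
```

```text
lid ring [0.45587922 0.02337014] 0.038984355069340795 0.00013547949686936768 72
cover opening (array([0.4488894 , 0.02592987]), np.float64(0.05783004839442182), np.float64(0.004711833056702735), 72)
0.062 [83. 76. 69. 66. 63. 63. 60. 62. 51. 43. 41. 44. 53. 62. 64. 69. 69. 70.
 71. 72. 78.] cent -0.3097913885446794 0.0
0.066 [86. 81. 73. 68. 69. 65. 63. 64. 56. 47. 43. 47. 56. 63. 65. 69. 70. 71.
 72. 76. 81.] cent 0.07947558358024172 0.0
0.07 [91. 86. 78. 74. 76. 69. 68. 67. 61. 52. 48. 51. 59. 65. 70. 71. 74. 73.
 75. 81. 85.] cent 0.49250943684399134 1.0
0.074 [97. 94. 86. 83. 81. 76. 73. 74. 68. 59. 54. 56. 65. 70. 75. 75. 80. 79.
 80. 87. 89.] cent 0.8506222543912917 0.0
```

```bash
python3 - <<'E'
from h import *
to([.447,-.0885,.13],np.radians(89.3))
E
```

```text
t 12.0 pos [ 0.449  -0.3988  0.2048] psi 90.14 q [ 0.84  0.56 -0.25  1.59  0.15  1.01  0.55] F [-0.66 -0.09  0.43] gap 0.432
dx 0.3103 dy -0.0012 dz 0.0748 spin 0.0146
```

Emit:
{"name": "step_arm", "arguments": {
  "moves": [
    {"dx": 0.045, "dy": 0, "dz": 0, "spin": 0.015},
    {"dx": 0.09, "dy": 0, "dz": 0, "spin": 0.015},
    {"dx": 0.135, "dy": 0, "dz": 0, "spin": 0.015},
    {"dx": 0.18, "dy": 0, "dz": 0, "spin": 0.015},
    {"dx": 0.225, "dy": 0, "dz": 0.01, "spin": 0.015},
    {"dx": 0.27, "dy": -0.001, "dz": 0.03, "spin": 0.015},
    {"dx": 0.3, "dy": -0.001, "dz": 0.05, "spin": 0.015},
    {"dx": 0.31, "dy": -0.001, "dz": 0.075, "spin": 0.015},
    {"dx": 0.31, "dy": -0.001, "dz": 0.075, "spin": 0.015},
    {"dx": 0.31, "dy": -0.001, "dz": 0.075, "spin": 0.015}
  ]
}}

```text
time_s: 13.0
ee_pos: [0.4474, -0.0896, 0.13]
ee_rot: [0.0, 0.712, 0.702, -0.0]
ft_force: [-0.4, -0.2, 0.5]
finger_gap: 0.437
```

```bash
python3 - <<'E'
from h import *
to([.447,-.0885,.043],np.radians(89.3))
t=get_image("scene");crop(t,"pics/s8.png",180,110,310,245,5)
E
```

```text
t 13.0 pos [ 0.4474 -0.0896  0.13  ] psi 89.24 q [ 0.34  0.46 -0.26  2.06  0.2   0.64 -0.07] F [-0.45 -0.19  0.52] gap 0.437
dx 0.0011 dy -0.0004 dz 0.0870 spin -0.0010
```

View pics/s8.png

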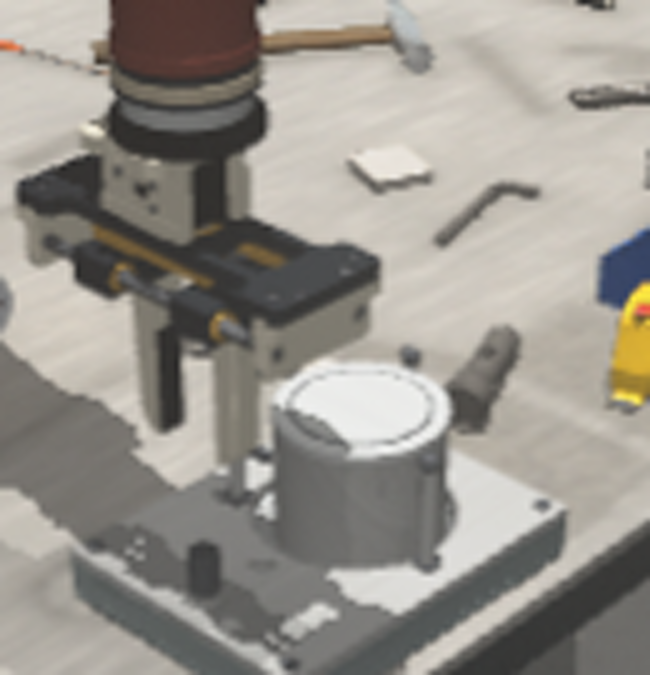

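Emit:
{"name": "step_arm", "arguments": {
  "moves": [
    {"dx": 0.001, "dy": 0, "dz": 0.03, "spin": 0},
    {"dx": 0.001, "dy": 0, "dz": 0.06, "spin": 0},
    {"dx": 0.001, "dy": 0, "dz": 0.08, "spin": 0},
    {"dx": 0.001, "dy": 0, "dz": 0.086, "spin": 0},
    {"dx": 0.001, "dy": 0, "dz": 0.086, "spin": 0},
    {"dx": 0.001, "dy": 0, "dz": 0.086, "spin": 0}
  ]
}}

```text
time_s: 13.65
ee_pos: [0.4483, -0.0887, 0.0448]
ee_rot: [0.001, 0.712, 0.702, 0.001]
ft_force: [-0.4, 0.4, 1.2]
finger_gap: 0.43
```

Emit:
{"name": "step_arm", "arguments": {
  "moves": [
    {"dx": 0, "dy": 0, "dz": 0, "spin": 0},
    {"dx": 0, "dy": 0, "dz": 0, "spin": 0},
    {"dx": 0, "dy": 0, "dz": 0, "spin": 0},
    {"dx": 0, "dy": 0, "dz": 0, "spin": 0},
    {"dx": 0, "dy": 0, "dz": 0, "spin": 0},
    {"dx": 0, "dy": 0, "dz": 0, "spin": 0}
  ],
  "fingers": 0,
  "grip_force": 25
}}

```text
time_s: 14.25
ee_pos: [0.4476, -0.0881, 0.0441]
ee_rot: [0.0, 0.712, 0.702, 0.0]
ft_force: [-1.1, -0.4, 5.5]
finger_gap: 0.188
```

```bash
python3 - <<'E'
from h import *
st()
t=get_image("scene");crop(t,"pics/s9.png",180,140,290,245,6)
E
```

```text
t 14.25 pos [ 0.4476 -0.0881  0.0441] psi 89.26 q [ 0.27  0.61 -0.19  2.14  0.27  0.41 -0.14] F [-1.06 -0.36  5.52] gap 0.188
```

View pics/s9.png

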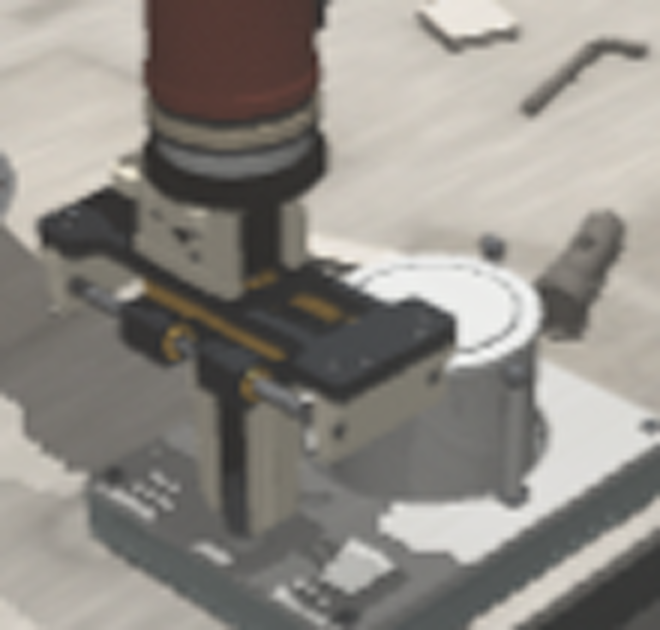

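Emit:
{"name": "step_arm", "arguments": {
  "moves": [
    {"dx": 0, "dy": 0, "dz": -0.005, "spin": 0},
    {"dx": 0, "dy": 0, "dz": -0.012, "spin": 0},
    {"dx": 0, "dy": 0, "dz": -0.02, "spin": 0},
    {"dx": 0, "dy": 0, "dz": -0.028, "spin": 0},
    {"dx": 0, "dy": 0, "dz": -0.034, "spin": 0},
    {"dx": 0, "dy": 0, "dz": -0.034, "spin": 0},
    {"dx": 0, "dy": 0, "dz": -0.034, "spin": 0}
  ]
}}

```text
time_s: 15.0
ee_pos: [0.4472, -0.0881, 0.0778]
ee_rot: [0.0, 0.712, 0.702, 0.0]
ft_force: [-0.4, 0.7, -1.3]
finger_gap: 0.183
```

```bash
python3 - <<'E'
from h import *
to([.4482,-.0466,.078],np.radians(89.3))
t=get_image("scene");crop(t,"pics/s10.png",180,140,290,245,6)
E
```

```text
t 15.0 pos [ 0.4472 -0.0881  0.0778] psi 89.25 q [ 0.3   0.55 -0.22  2.12  0.25  0.5  -0.12] F [-0.42  0.69 -1.25] gap 0.183
dx 0.0415 dy 0.0005 dz -0.0002 spin -0.0009
```

View pics/s10.png

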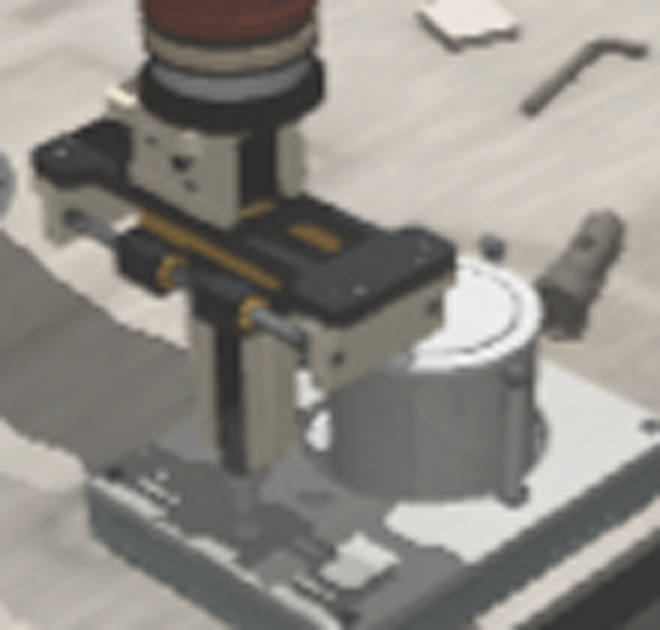

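Emit:
{"name": "step_arm", "arguments": {
  "moves": [
    {"dx": 0.01, "dy": 0, "dz": 0, "spin": 0},
    {"dx": 0.022, "dy": 0, "dz": 0, "spin": 0},
    {"dx": 0.034, "dy": 0.0005, "dz": 0, "spin": 0},
    {"dx": 0.042, "dy": 0.0005, "dz": 0, "spin": 0},
    {"dx": 0.042, "dy": 0.0005, "dz": 0, "spin": 0},
    {"dx": 0.042, "dy": 0.0005, "dz": 0, "spin": 0}
  ]
}}

```text
time_s: 15.65
ee_pos: [0.4482, -0.0458, 0.0777]
ee_rot: [0.0, 0.711, 0.703, -0.0]
ft_force: [-0.1, -0.4, -1.0]
finger_gap: 0.188
```

```bash
python3 - <<'E'
from h import *
to([.4478,-.0461,.044],np.radians(89.3))
E
```

```text
t 15.65 pos [ 0.4482 -0.0458  0.0777] psi 89.31 q [ 0.2   0.55 -0.21  2.13  0.24  0.49 -0.2 ] F [-0.12 -0.39 -0.98] gap 0.188
dx -0.0003 dy -0.0004 dz 0.0337 spin 0.0001
```

Emit:
{"name": "step_arm", "arguments": {
  "moves": [
    {"dx": 0, "dy": 0, "dz": 0.006, "spin": 0},
    {"dx": 0, "dy": 0, "dz": 0.012, "spin": 0},
    {"dx": 0, "dy": 0, "dz": 0.017, "spin": 0},
    {"dx": 0, "dy": 0, "dz": 0.017, "spin": 0}
  ]
}}

```text
time_s: 16.05
ee_pos: [0.4476, -0.0463, 0.0598]
ee_rot: [-0.001, 0.712, 0.702, -0.001]
ft_force: [-0.0, 0.3, -1.0]
finger_gap: 0.186
```

Emit:
{"name": "step_arm", "arguments": {
  "moves": [
    {"dx": 0, "dy": 0, "dz": 0.004, "spin": 0},
    {"dx": 0, "dy": 0, "dz": 0.006, "spin": 0},
    {"dx": 0, "dy": 0, "dz": 0.006, "spin": 0}
  ]
}}

```text
time_s: 16.35
ee_pos: [0.4481, -0.046, 0.0544]
ee_rot: [-0.0, 0.712, 0.702, -0.0]
ft_force: [0.1, -0.2, -1.1]
finger_gap: 0.188
```

Emit:
{"name": "step_arm", "arguments": {
  "moves": [
    {"dx": 0, "dy": 0, "dz": 0.002, "spin": 0},
    {"dx": 0, "dy": 0, "dz": 0.004, "spin": 0},
    {"dx": 0, "dy": 0, "dz": 0.004, "spin": 0}
  ]
}}

```text
time_s: 16.65
ee_pos: [0.4481, -0.046, 0.0505]
ee_rot: [-0.0, 0.712, 0.703, -0.0]
ft_force: [-0.3, 0.4, -1.4]
finger_gap: 0.184
```

Emit:
{"name": "step_arm", "arguments": {
  "moves": [
    {"dx": 0, "dy": 0, "dz": 0.002, "spin": 0},
    {"dx": 0, "dy": 0, "dz": 0.004, "spin": 0},
    {"dx": 0, "dy": 0, "dz": 0.004, "spin": 0}
  ]
}}

```text
time_s: 16.95
ee_pos: [0.4481, -0.046, 0.0464]
ee_rot: [-0.0, 0.712, 0.703, -0.0]
ft_force: [0.2, -0.2, -1.0]
finger_gap: 0.184
```

Emit:
{"name": "step_arm", "arguments": {
  "moves": [
    {"dx": 0, "dy": 0, "dz": 0.002, "spin": 0},
    {"dx": 0, "dy": 0, "dz": 0.003, "spin": 0},
    {"dx": 0, "dy": 0, "dz": 0.003, "spin": 0}
  ]
}}

```text
time_s: 17.25
ee_pos: [0.4484, -0.046, 0.0441]
ee_rot: [0.0, 0.712, 0.703, 0.0]
ft_force: [-0.7, -0.2, 3.6]
finger_gap: 0.187
```

Emit:
{"name": "step_arm", "arguments": {
  "moves": [
    {"dx": 0, "dy": 0, "dz": 0.001, "spin": 0},
    {"dx": 0, "dy": 0, "dz": 0.001, "spin": 0},
    {"dx": 0, "dy": 0, "dz": 0.001, "spin": 0}
  ]
}}

```text
time_s: 17.55
ee_pos: [0.4484, -0.046, 0.0441]
ee_rot: [0.001, 0.712, 0.703, 0.0]
ft_force: [-3.0, 0.8, 12.6]
finger_gap: 0.186
```

Emit:
{"name": "step_arm", "arguments": {
  "moves": [
    {"dx": 0, "dy": 0, "dz": -0.001, "spin": 0},
    {"dx": 0, "dy": 0, "dz": -0.001, "spin": 0},
    {"dx": 0, "dy": 0, "dz": -0.001, "spin": 0},
    {"dx": 0, "dy": 0, "dz": -0.001, "spin": 0},
    {"dx": 0, "dy": 0, "dz": -0.001, "spin": 0}
  ],
  "fingers": 0.43
}}

```text
time_s: 18.05
ee_pos: [0.4482, -0.046, 0.0435]
ee_rot: [-0.0, 0.712, 0.702, -0.0]
ft_force: [0.6, -0.1, -0.2]
finger_gap: 0.432
```

Emit:
{"name": "step_arm", "arguments": {
  "moves": [
    {"dx": 0, "dy": 0, "dz": -0.015, "spin": 0},
    {"dx": 0, "dy": 0, "dz": -0.045, "spin": 0},
    {"dx": 0, "dy": 0, "dz": -0.08, "spin": 0},
    {"dx": 0, "dy": 0, "dz": -0.12, "spin": 0},
    {"dx": 0, "dy": 0, "dz": -0.15, "spin": 0},
    {"dx": 0, "dy": 0, "dz": -0.15, "spin": 0}
  ]
}}

```text
time_s: 18.65
ee_pos: [0.451, -0.046, 0.1973]
ee_rot: [0.003, 0.712, 0.702, 0.003]
ft_force: [0.9, -0.4, 0.4]
finger_gap: 0.43
```

```bash
python3 - <<'E'
from h import *
to([.45,-.4,.21],np.radians(90))
E
```

```text
t 18.65 pos [ 0.451  -0.046   0.1973] psi 89.24 q [ 0.28  0.35 -0.3   2.    0.14  0.81 -0.12] F [ 0.89 -0.36  0.41] gap 0.43
dx -0.3539 dy 0.0037 dz -0.0127 spin -0.0133
```

Emit:
{"name": "step_arm", "arguments": {
  "moves": [
    {"dx": -0.045, "dy": 0, "dz": 0, "spin": 0},
    {"dx": -0.09, "dy": 0, "dz": 0, "spin": 0},
    {"dx": -0.135, "dy": 0, "dz": 0, "spin": 0},
    {"dx": -0.18, "dy": 0, "dz": 0, "spin": 0},
    {"dx": -0.225, "dy": 0, "dz": 0, "spin": 0},
    {"dx": -0.27, "dy": 0, "dz": 0, "spin": 0},
    {"dx": -0.315, "dy": 0, "dz": 0, "spin": 0},
    {"dx": -0.35, "dy": 0, "dz": 0, "spin": 0},
    {"dx": -0.35, "dy": 0, "dz": 0, "spin": 0}
  ]
}}

```text
time_s: 19.55
ee_pos: [0.4405, -0.4024, 0.1913]
ee_rot: [-0.0, 0.715, 0.699, -0.002]
ft_force: [0.0, -0.2, -0.3]
finger_gap: 0.423
```

```bash
python3 - <<'E'
from h import *
st()
t=get_image("top");a=t["frame"][140:240,205:330,::-1]
s=get_image("scene");b=s["frame"][155:255,180:305,::-1]
cv2.imwrite("pics/f.png",cv2.resize(np.vstack([a,b]),None,fx=3,fy=3,interpolation=cv2.INTER_CUBIC))
f=sum(get_image("top")["frame"].astype(float) for _ in range(6))/6
np.save("F8.npy",f)
C=cloud(t);m=(np.hypot(C[...,0]-.448,C[...,1]+.047)<.016);print("pin top z",np.sort(C[m][:,2])[-8:].round(4))
g=f[190:214,225:285,::-1];cv2.imwrite("pics/f2.png",cv2.resize(np.clip((g-20)*1.6,0,255).astype(np.uint8),None,fx=13,fy=13,interpolation=cv2.INTER_CUBIC))
E
```

```text
t 19.55 pos [ 0.4405 -0.4024  0.1913] psi 88.71 q [ 0.84  0.57 -0.22  1.62  0.15  0.98  0.54] F [ 0.   -0.21 -0.31] gap 0.423
pin top z [0.0655 0.0656 0.0663 0.0666 0.0668 0.067  0.067  0.0672]
```

View pics/f.png

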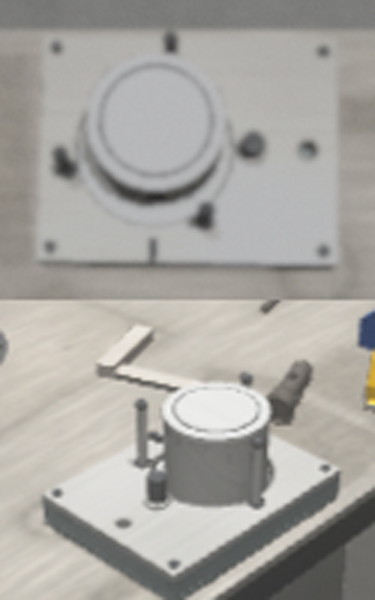

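View pics/f2.png

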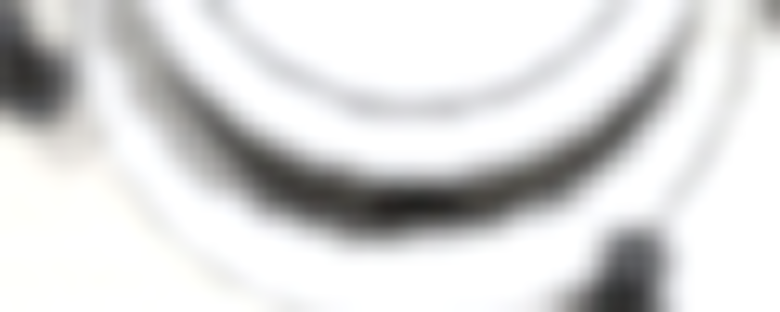

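```bash
python3 -c "
from workcell import ticket
print(ticket.hand_in())"
```

```text
the job is handed in; nothing more can be done
None
```

I rolled the tin about 83° clockwise until the label faced the front. I then moved the index pin from the parking hole to the index hole, pushed it home, released it and handed the job in. Hand-in returned no verdict.

**Turning the tin:** I did it in one stroke with the back of the shut fingers. Wrist forces during the stroke read 5–7 N, but only at the ends of the move calls, so I have no record of the peak between them.

**Label:** Before I touched the pin, the label's dark patch measured within about 1° of the front. That came from the top camera, with the tin's centre taken from the ring on its lid. In the last top view the patch had not visibly moved; I did not measure it again.

**Pin:** It met no resistance until the flange seated, at the same tool height as when it was parked (0.0441 m). I then pressed it down with about 12.6 N and it did not move further. After release, the camera put its top at about 0.0665 m, the same as when parked. It stands upright in the index hole and the parking hole is empty.

**Other things on the table:** I did not go near them. I only glimpsed the torch and tape measure in the later pictures, and did not measure whether any had moved.

**One weak check:** A rough by-eye estimate of how far the lid's centre had shifted gave 74–82° of turn, against about 83° from the tool's path. I trusted the patch measurement and the free fit of the pin instead.

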